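Clip two sample tubes into the tilted tube shaker in order

TASK

Load the tube shaker: take the red-capped tube from the rack and press it fully home in the lower clip of the tilted platform (one dot), so that the sprung orange jaw snaps shut over it; only then do the same with the blue-capped tube in the upper clip (two dots). Leave the yellow-capped tube in the rack and do not disturb the bottle, the beaker or the tape roll.

Things in the scene. Friction and masses are not known exactly. Their poses are not given: they have to be found in the camera images.
- platform: aluminium platform of the shaker, fixed, tilted 35 degrees to face up and towards the robot. Origin on its surface, 115 mm above the table; x uphill (away from the robot), y across, z out of the surface: tubes go in along -z. Surface x = -95 to 145, y = -105 to 105 mm. At x = 122 to 144, y = -40 to 40 mm a blue housing 60 mm high stands on it, so tilt the gripper with the platform.
- lower_seat (a point): seat of the lower clip (one dot), platform x = -45 mm, axes as the platform's. The tube's origin lies here when home, its axis along y, 32 mm above the surface. Two forks 10 mm wide at y = -40 and +40 mm, nothing on the platform between them. Fork floor 19 mm above the surface, fixed grey prong downhill, orange sprung jaw uphill, guides up to 62 mm.
- upper_seat (a point): seat of the upper clip (two dots), platform x = +45 mm, axes as the platform's: where the tube's origin lies when home, its axis along y, 32 mm above the surface. The clip is just like the lower one. In both, a tube fits either way round, but its cap is too thick for the forks: keep the origin within 8 mm of the seat in y.
- lower_jaw (a joint): orange jaw of the lower clip: 0 shut, grows to 0.5 as it swings uphill; its two hooks move as one about a hinge along platform y, at the surface, 19 mm uphill of the seat. A spring holds it shut; a tube pushed along platform -z opens it about 0.1 rad against roughly 4 to 10 N, and it snaps back over the tube. A tube just laid on the mouth stays on top.
- upper_jaw (a joint): orange jaw of the upper clip: 0 shut, grows to 0.5 as it swings uphill; its two hooks move as one about a hinge along platform y, at the surface, 19 mm uphill of the seat. A spring holds it shut; a tube pushed along platform -z opens it about 0.1 rad against roughly 4 to 10 N, and it snaps back over the tube. A tube just laid on the mouth stays on top.
- rack: grey fixed rack, 200 mm (x) by 130 mm (y), origin under its centre. Three tubes lie level along its y at x = -60, 0, +60 mm in any order, caps to +y, axes 50 mm above the table, on rails at y = -45 and +45 mm (8 mm thick, 37 mm high, teeth to 51 mm between tubes). Between the rails only the 8 mm base: fingers can pass both sides of a tube's middle.
- red_tube: pale rigid tube with a red cap, 26 mm in diameter, 164 mm long, 55 to 115 g. Origin on its axis, which is its own y; the barrel runs from y = -80 to +54 mm, the cap (31 mm in diameter) from +54 to +84 mm. Starts in the rack, goes into the lower clip.
- blue_tube: pale rigid tube with a blue cap, 26 mm in diameter, 164 mm long, 55 to 115 g. Origin on its axis, which is its own y; the barrel runs from y = -80 to +54 mm, the cap (31 mm in diameter) from +54 to +84 mm. Starts in the rack, goes into the upper clip.
- yellow_tube: pale rigid tube with a yellow cap, 26 mm in diameter, 164 mm long, 55 to 115 g. Origin on its axis, which is its own y; the barrel runs from y = -80 to +54 mm, the cap (31 mm in diameter) from +54 to +84 mm. Stays in the rack.
- bottle: a pink bottle with a blue cap, 66 mm in diameter, 130 mm high, standing loose on the table; origin under its centre. A bystander.
- beaker: a clear plastic beaker, 80 mm across the rim, 90 mm high, loose; origin under its centre. A bystander.
- tape: a dark grey tape roll lying flat, 100 mm in diameter, 45 mm high, loose; origin under its centre. A bystander.
There are look-alikes about, which are no part of the job. Leave any green or pink look-alike of the red_tube alone.

How it is judged:
By the outcome, as a careful person would: the job done as asked, in the order asked, and still so for the second after the job is handed in, with the robot touching nothing.
It also fails if it takes over 72 s, if anything falls off the work surface, if the arm or the gripper's body presses on something with over 40 N, if the wrist force passes 120 N, or if a joint passes its speed limit or range.

ROBOT

A 6-joint arm with a two-finger parallel gripper is mounted at the origin on the work surface. World frame = base frame: x ahead of the robot, y to its left, z up, the work surface at z = 0. Lengths are in m, angles in rad, forces in N, time in s.
With the tool pointing down it reaches from about 0.35 to 0.775 m from the base axis. Payload 7.3 kg.
Tool frame: the origin (TCP) lies on the front face of the gripper's body, between the roots of the fingers; the fingertips stand ahead of it and the grasp point (between the pads) lies 47 mm ahead of it (finger_overhang is the z of the fingertips in the tool frame, in m); z points along the fingers, y is the line along which they close (so a half turn about z gives the same grasp; the last joint's range is limited). The gripper opens to 92 mm and grips with 3 to 60 N. Pads are 19 mm wide; open, the fingers measure 130 mm over their backs; the gripper's body (75 mm by 190 mm) begins 47 mm behind the grasp point.
Start: joints at [1.031, 0.342, 1.524, -0, 1.275, -0.146], TCP at [0.201, 0.485, 0.292] pointing down, gripper open.
Joint ranges: [-2.53, 2.53], [-0.77, 2.02], [0.04, 2.7], [-1, 4.14], [0.28, 2.66], [-3.11, 3.11]. Speed limits (rad/s): [2.57, 2.57, 3.14, 3.14, 3.14, 3.14].

INTERFACE

Orientations are given as [roll, pitch, yaw] about the fixed x, y, z axes, in that order (R = Rz(yaw) Ry(pitch) Rx(roll)).
In Python, from cell import * gives the robot as it stands. The module is installed in compiled form; this text tells all that it offers.
- The arm moves only by the tool arm_command, never from a script. Its argument "series" is a list of rows, each an object of numbers: "x", "y", "z": the shift along the tool's x, y, z in mm; "rx", "ry", "rz": the turn, a rotation vector about the tool's x, y, z in degrees. A call has 1 to 20 rows; each row is the pose to reach, as a shift and turn from the pose commanded when the call began, along the tool's axes at that moment; what a row does not reach only later rows make up. A row lasts 1/10 s, in which the tool goes at most 50 mm and 8.59 degrees, less where a joint would pass 70% of its speed; a pose out of reach is approached as far as the arm can. A call with a gripper value outside its range is refused whole. "hand" is the finger opening in mm, from 0 to 91.8, set as the call begins (left out, the last holds). The fingers move at their own pace and stop on an object; "squeeze" is the grip in N (left out, the last holds). Time passes only in rows, so rows that repeat a pose let the fingers close. It gives the time, the measured TCP pose, the force, the opening and the grip force at its end, in the units of the state.
- observe(): the state, without advancing time (a new reading comes with each control period).
- read_camera(name): name is "side" or "top"; returns a dict with "pixels" (420x560x3 uint8, blue, green, red), "K" (3x3 intrinsics, pixels), "k1" (the pictures are not rectified: a ray, as slopes to the right and down, at radius r is drawn at 1 + k1 r^2 times it, then the intrinsics apply), "rvec" (rotation vector, rad) and "tvec" (3), from world to camera coordinates, as OpenCV has them. Camera axes: x right, y down, z forward; pixel columns grow to the right and rows downward; lengths in m; the calibration is good to about 2 mm. A picture is of the moment at which its call begins. There is no depth.
- hand_in(): hands the job in; it is judged then, once.
Trained networks look in a picture, given as the dict that the camera call returned (one of the last four; its "shot" number tells which), for a name from the list of things; names that differ only in an ending like _2 or _b are one class to them, and where a whole thing is asked for, a point or a joint stands for the part that bears it (a point fixed in the world has none). Each returns a list of dicts, best first, with "confidence" (0 to 1); they miss things now and then, are a little off and sometimes report something else, mostly with a low value. They report only what shows in the picture. A call takes as long as a camera call. They do not tell look-alikes from the thing itself.
- boxes_of(picture, query): "point" ([x, y, z] in m, in world coordinates, good to about 4 mm: the middle of the surface that is visible of it).
- trace(picture, query): "pixels" (420x560 bool, what is visible of it).
- mark_of(picture, query): "point" ([x, y, z] in m, in world coordinates, good to about 4 mm: a listed point, or the origin of a listed thing).
The state is a dict: "time": time; "qpos": joint angles; "qvel": joint speeds; "joint_efforts": joint torques, N m; "tool_pos": TCP position; "tool_rot": TCP orientation; "contact_force": force on the tool from outside, world axes, zero at the start; "torque": the same for the moment, N m; "opening": finger opening in m; "grip_force": force on a finger pad.
Only numpy, scipy, OpenCV 4.12 (cv2) and the standard library are available. Lean on these libraries where they do the work, as an engineer would, in place of code of your own. Each camera call takes 0.05 s, during which the arm holds its last target. There are 200 camera calls.

## Working session

There is one attempt and no reset: what is moved stays moved. The work goes in short steps, Python scripts to look and compute and a tool call to move; the robot and the scene stay as the last step left them, time stands still between calls to the robot, and variables do not carry over. Pictures are saved under pics/ and viewed, at most 10 in all, crops included, and the job is handed in when it is done.

Besides the shell and the picture viewer there is one more tool, called after "Request:" by a JSON object that holds its "fn" and its "kwargs", one argument or row to a line. arm_command: Moves the arm, as the interface text tells. Its arguments: {"type":"object","properties":{"series":{"type":"array"},"hand":{"type":"number"},"squeeze":{"type":"number"}},"required":["series"]}

```bash
mkdir -p pics
cat > h.py <<'E'
from cell import *
import numpy as np, cv2
from scipy.spatial.transform import Rotation as R
def proj(p,P):
    c=R.from_rotvec(np.ravel(p["rvec"])).apply(np.atleast_2d(P))+np.ravel(p["tvec"])
    s=c[:,:2]/c[:,2:]; s=s*(1+p["k1"]*(s**2).sum(1,keepdims=True))
    K=p["K"]; return s@np.diag([K[0][0],K[1][1]])+[K[0][2],K[1][2]]
E
python3 - <<'E'
from h import *
o=observe(); print({k:np.round(v,3).tolist() for k,v in o.items()})
try: print(finger_overhang)
except Exception as e: print(e)
for n in("side","top"):
    p=read_camera(n); cv2.imwrite(f"pics/{n}0.png",p["pixels"])
    print(n,"cam at",(-R.from_rotvec(np.ravel(p["rvec"])).inv().apply(np.ravel(p["tvec"]))).round(3))
    for q in "platform lower_seat upper_seat rack red_tube blue_tube yellow_tube bottle beaker tape".split():
        print(q,[(np.round(d["point"],3).tolist(),round(d["confidence"],2)) for d in mark_of(p,q)][:5])
E
```

```text
{'time': 0.0, 'qpos': [1.031, 0.343, 1.525, -0.0, 1.275, -0.146], 'qvel': [-0.001, -0.001, 0.001, 0.002, 0.001, 0.0], 'joint_efforts': [0.0, -43.125, -24.422, 0.072, 0.056, -0.0], 'tool_pos': [0.201, 0.485, 0.292], 'tool_rot': [-3.14, -0.0, 2.748], 'contact_force': [0.334, -0.034, -0.502], 'torque': [-0.026, 0.002, 0.051], 'grip_force': 0.0, 'opening': 0.092}
0.0655
side cam at [0.383 1.35  0.957]
platform [([0.621, -0.232, 0.115], 0.75)]
lower_seat [([0.556, -0.234, 0.112], 0.68)]
upper_seat [([0.631, -0.228, 0.17], 0.75)]
rack []
red_tube [([0.605, 0.254, 0.054], 0.88), ([0.552, 0.039, 0.016], 0.78), ([0.77, 0.287, 0.01], 0.63), ([0.487, -0.449, -0.003], 0.48)]
blue_tube [([0.545, 0.245, 0.053], 0.77)]
yellow_tube []
bottle [([0.791, 0.068, -0.0], 0.82)]
beaker []
tape [([0.49, -0.446, 0.0], 0.74)]
top cam at [ 0.531 -0.015  1.427]
platform [([0.615, -0.232, 0.118], 0.64)]
lower_seat []
upper_seat [([0.63, -0.23, 0.166], 0.62)]
rack [([0.548, 0.252, 0.0], 0.79), ([0.533, 0.52, 0.001], 0.56)]
red_tube [([0.604, 0.256, 0.05], 0.85), ([0.772, 0.289, 0.012], 0.64), ([0.555, 0.042, 0.014], 0.53)]
blue_tube [([0.548, 0.25, 0.046], 0.57)]
yellow_tube [([0.488, 0.243, 0.05], 0.86)]
bottle [([0.793, 0.073, -0.004], 0.56)]
beaker [([0.532, 0.522, 0.002], 0.71)]
tape [([0.488, -0.452, -0.002], 0.85)]
```

View pics/top0.png

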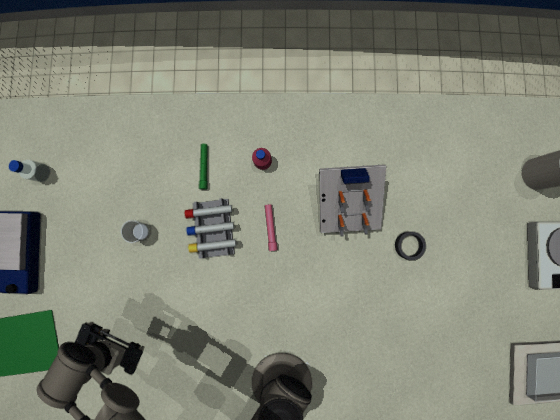

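View pics/side0.png

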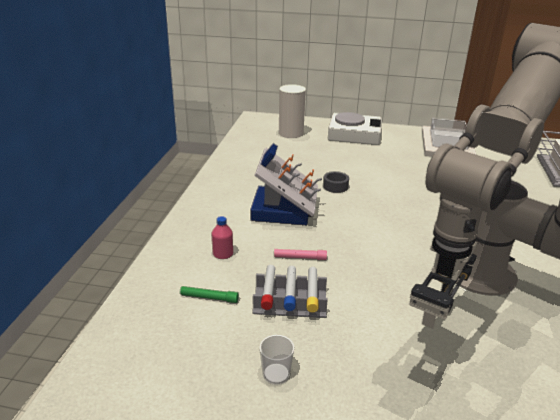

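Top view: red cap (190,213), blue (190,230), yellow (193,247). The rack sits around (213,228) and the platform around (353,200), with its housing uphill and dots on the left edge. The side view agrees: green and pink decoys lie on the table, and the cap order is red, blue, yellow. Next I fit the yaws from masks.

```bash
cat >> h.py <<'E'
from scipy.optimize import minimize
def fill(p,parts,S=8):
    m=np.zeros((420*S//2,560*S//2),np.uint8)
    for P in parts:
        u=cv2.convexHull(((proj(p,P)+.5)*S/2-.5).round().astype(np.int32)); cv2.fillPoly(m,[u],255)
    return cv2.resize(m,(560,420),interpolation=cv2.INTER_AREA)/255.
def cyl(y0,y1,r):
    a=np.linspace(0,2*np.pi,40); return np.vstack([np.c_[r*np.cos(a),0*a+y,r*np.sin(a)] for y in(y0,y1)])
TUBE=[cyl(-.08,.054,.013),cyl(.054,.084,.0155)]
def fit(views,parts,pose,x0,step):
    def f(x):
        Rm,t=pose(x); c=0
        for p,m in views:
            g=fill(p,[Rm.apply(P)+t for P in parts]); c+=1-np.minimum(g,m).sum()/np.maximum(g,m).sum()
        return c
    x0=np.array(x0,float); sx=np.vstack([x0]+[x0+np.eye(len(x0))[i]*step[i] for i in range(len(x0))])
    r=minimize(f,x0,method="Nelder-Mead",options=dict(initial_simplex=sx,maxiter=150,xatol=1e-4,fatol=1e-4))
    return r.x,r.fun/len(views)
def best(p,q,near,rad=12):
    for d in trace(p,q):
        v,u=np.nonzero(d["pixels"])
        if len(u) and np.hypot(*(proj(p,near)[0]-[u.mean(),v.mean()]))<rad: return d["pixels"].astype(float)
T=lambda z:(lambda x:(R.from_euler("z",x[2]),np.array([x[0],x[1],z])))
PL=lambda x:(R.from_euler("zy",[x[2],-np.radians(35)]),np.array([x[0],x[1],.115]))
E
python3 - <<'E'
from h import *
t,s=read_camera("top"),read_camera("side")
for q,n in(("red_tube",[.604,.255,.05]),("blue_tube",[.547,.248,.05]),("yellow_tube",[.488,.243,.05])):
    v=[(p,m) for p in(t,s) if (m:=best(p,q,n)) is not None]
    for w in [v]+[[a] for a in v]: 
        if w: print(q,len(w),*[np.round(a,4) for a in fit(w,TUBE,T(.05),n[:2]+[0],[.005,.005,.05])])
m=best(t,"platform",[.62,-.232,.12],25)
rect=np.array([[x,y,0] for x in(-.095,.145) for y in(-.105,.105)])
if m is not None:
    cv2.imwrite("pics/m.png",m*255)
    k=np.zeros((420,560),np.uint8); cv2.fillPoly(k,[cv2.convexHull(np.argwhere(m>0)[:,::-1].astype(np.int32))],1)
    for mm in(m,k.astype(float)):
        print(*[np.round(a,4) for a in fit([(t,mm)],[rect],PL,[.618,-.232,0],[.005,.005,.05])])
E
```

```text
red_tube 2 [0.6046 0.2561 0.1334] 0.1781
red_tube 1 [0.6028 0.2556 0.1319] 0.0909
red_tube 1 [0.6083 0.2506 0.1311] 0.1139
blue_tube 2 [0.547  0.2481 0.1397] 0.2019
blue_tube 1 [0.5432 0.2475 0.157 ] 0.2259
blue_tube 1 [0.5477 0.2472 0.1398] 0.0917
yellow_tube 2 [0.4864 0.2394 0.131 ] 0.1576
yellow_tube 1 [0.4837 0.2384 0.146 ] 0.1228
yellow_tube 1 [0.4881 0.2389 0.1482] 0.0568
[ 0.6151 -0.226   0.0436] 0.0465
[ 0.6158 -0.226   0.0326] 0.0793[ WARN:0@6.562] global loadsave.cpp:1063 imwrite_ Unsupported depth image for selected encoder is fallbacked to CV_8U.
```

```bash
cat > ov.py <<'E'
from h import *
def overlay(x,name):
    Rm,t=PL(x); out=[]
    for n,c,w,hh in(("top",(352,200),44,44),("side",(287,188),44,44)):
        p=read_camera(n); Z=9
        im=cv2.resize(p["pixels"][c[1]-hh:c[1]+hh,c[0]-w:c[0]+w],None,fx=Z,fy=Z,interpolation=cv2.INTER_CUBIC)
        def L(P,col):
            u=(proj(p,Rm.apply(np.array(P)/1000.)+t)-[c[0]-w,c[1]-hh]+.5)*Z
            cv2.polylines(im,[u.round().astype(np.int32)],False,col,1)
        L([[-95,-105,0],[145,-105,0],[145,105,0],[-95,105,0],[-95,-105,0]],(0,0,255))
        for X in(-45,45): L([[X,-45,32],[X,45,32]],(0,255,0)); L([[X+19,-45,0],[X+19,45,0]],(255,0,255))
        L([[122,-40,60],[144,-40,60],[144,40,60],[122,40,60],[122,-40,60]],(0,255,255))
        out.append(im)
    cv2.imwrite(name,cv2.resize(np.hstack(out),(800,400),interpolation=cv2.INTER_AREA) if 0 else np.hstack(out)[:, :])
    for i,o in enumerate(out): cv2.imwrite(name.replace(".png",f"_{i}.png"),cv2.resize(o,(600,600)))
E
python3 - <<'E'
from ov import *
overlay([.6155,-.229,.038],"pics/ov.png")
for i in range(6):
    p=read_camera(("top","side")[i%2])
    print(i,*[[q,np.round(d[0]["point"],3).tolist()] for q in("lower_seat","upper_seat","platform","lower_jaw","upper_jaw") if (d:=mark_of(p,q))])
E
```

```text
Traceback (most recent call last):
ValueError: it knows: beaker, blue_tube, bottle, lower_seat, platform, rack, red_tube, tape, upper_seat, yellow_tube
```

View pics/ov_0.png

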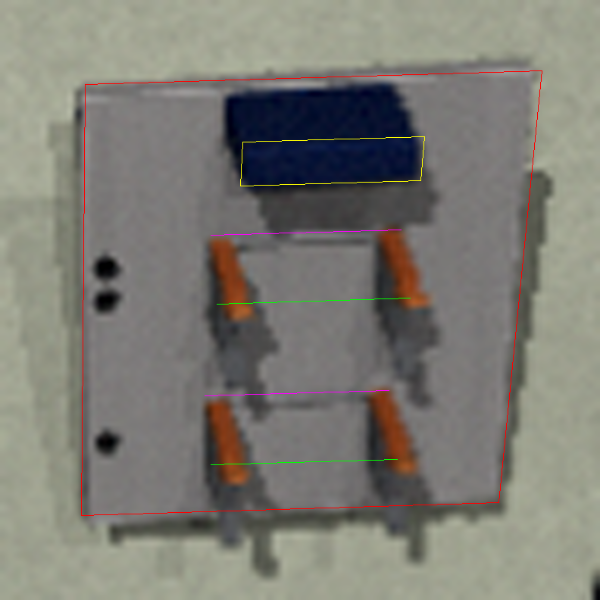

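View pics/ov_1.png

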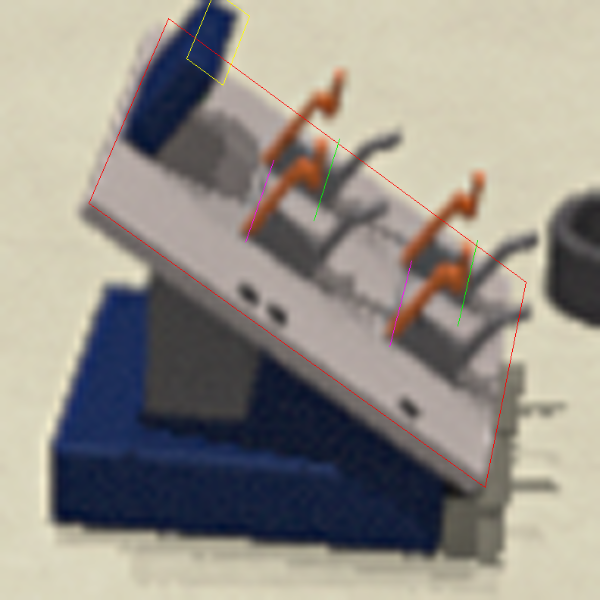

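Run:
```python
from h import *
from scipy.optimize import least_squares
obs=[]
for n in("top","side"):
    p=read_camera(n); hsv=cv2.cvtColor(p["pixels"],cv2.COLOR_BGR2HSV); b,g,r=[p["pixels"][...,i].astype(float) for i in range(3)]
    w=np.clip(r-b-45,0,None)*(r>g*1.5)
    c=proj(p,[.62,-.23,.13])[0]; vv,uu=np.mgrid[:420,:560]; w[np.hypot(uu-c[0],vv-c[1])>45]=0
    k,lab=cv2.connectedComponents(cv2.dilate((w>0).astype(np.uint8),np.ones((1,1))))
    for i in range(1,k):
        m=lab==i
        if m.sum()>6: obs.append((n,p,np.array([(uu*w)[m].sum(),(vv*w)[m].sum()])/w[m].sum())); print(n,m.sum(),obs[-1][2].round(2))
def res(x,full=False):
    Rm=R.from_euler("zy",[x[2],-np.radians(35)]); e=[]
    for n,p,c in obs:
        o=x[3:5] if n=="top" else x[5:7]
        u=proj(p,Rm.apply([[X+o[0],Y,o[1]] for X in(-.045,.045) for Y in(-.04,.04)])+[x[0],x[1],.115])
        d=u-c; e+=list(d[np.argmin((d**2).sum(1))])
    pr=(np.array([x[0]-.6145,(x[4]-.04)*.3,(x[6]-.04)*.3])/.004)*.3
    return np.r_[e,pr]
s=least_squares(res,[.615,-.229,.05,.008,.04,.008,.04],x_scale=[.01]*7)
print(s.x.round(4),s.fun.round(2))
for i in range(6):
    p=read_camera(("top","side")[i%2])
    print(i,*[[q,np.round(d[0]["point"],3).tolist()] for q in("lower_seat","upper_seat","platform") if (d:=mark_of(p,q))])
```

```text
top 38 [366.7  195.33]
top 40 [341.47 196.73]
top 41 [365.25 218.97]
top 41 [340.91 220.68]
side 10 [290.49 158.06]
side 11 [284.14 164.21]
side 37 [285.62 170.11]
side 22 [307.88 175.81]
side 39 [306.34 185.78]
[ 0.6152 -0.2313  0.0604  0.014   0.0327  0.0201  0.0343] [-0.06  0.08 -0.14 -0.07  0.17  0.26  0.09 -0.26 -2.7   2.41  3.65 -3.75
 -0.9   1.19  0.36 -0.6  -0.37  0.7   0.05 -0.16 -0.13]
0 ['lower_seat', [0.56, -0.234, 0.115]] ['upper_seat', [0.632, -0.224, 0.167]] ['platform', [0.614, -0.23, 0.115]]
1 ['lower_seat', [0.556, -0.232, 0.111]] ['upper_seat', [0.635, -0.229, 0.169]] ['platform', [0.619, -0.232, 0.114]]
2 ['lower_seat', [0.558, -0.233, 0.116]] ['upper_seat', [0.63, -0.23, 0.164]] ['platform', [0.617, -0.228, 0.118]]
3 ['lower_seat', [0.56, -0.235, 0.114]] ['upper_seat', [0.636, -0.228, 0.166]] ['platform', [0.62, -0.231, 0.113]]
4 ['lower_seat', [0.558, -0.232, 0.114]] ['upper_seat', [0.629, -0.227, 0.168]] ['platform', [0.615, -0.23, 0.114]]
5 ['lower_seat', [0.56, -0.232, 0.115]] ['upper_seat', [0.632, -0.226, 0.166]] ['platform', [0.616, -0.234, 0.114]]
```

```bash
cat >> h.py <<'E'
import sys
RY=.137; PX=[.6145,-.2305,.063]
RP,tP=PL(PX)
F=np.array([[0,1,0],[1,0,0],[0,0,-1.]])  # columns: tool x=+y, y=+x, z=-z
def rackpose(x,y,z): return R.from_euler("z",RY)*R.from_matrix(F),np.array([x,y,z+.047])  # grasp point z
def platpose(x,y,z): return RP*R.from_matrix(F),RP.apply([x,y,z+.047])+tP            # grasp point, platform m
def rel(pose):
    o=observe(); R0=R.from_euler("xyz",o["tool_rot"]); Rm,t=pose
    d=R0.inv().apply(t-o["tool_pos"])*1e3; r=np.degrees((R0.inv()*Rm).as_rotvec())
    print("t",round(o["time"],2),"shift",d.round(1),"rot",r.round(2),"F",np.round(o["contact_force"],1),"open",round(o["opening"]*1e3,1),"grip",round(o["grip_force"],1))
E
python3 -c "
from h import *
rel(rackpose(.605,.256,.17))"
```

```text
t 3.15 shift [-460.5  -56.5   75.2] rot [ 0.   -0.   59.59] F [ 0.7 -0.3 -0.1] open 91.9 grip 0.0
```

Request:
{"fn": "arm_command", "kwargs": {
  "series": [
    {"x":-40,"y":-5,"z":6,"rz":5},
    {"x":-80,"y":-10,"z":13,"rz":10},
    {"x":-120,"y":-15,"z":20,"rz":15},
    {"x":-160,"y":-20,"z":26,"rz":21},
    {"x":-200,"y":-25,"z":33,"rz":26},
    {"x":-240,"y":-30,"z":39,"rz":31},
    {"x":-280,"y":-34,"z":46,"rz":36},
    {"x":-320,"y":-39,"z":52,"rz":41},
    {"x":-360,"y":-44,"z":59,"rz":47},
    {"x":-400,"y":-49,"z":65,"rz":52},
    {"x":-440,"y":-54,"z":72,"rz":57},
    {"x":-460.5,"y":-56.5,"z":75,"rz":59.6},
    {"x":-460.5,"y":-56.5,"z":75,"rz":59.6},
    {"x":-460.5,"y":-56.5,"z":75,"rz":59.6},
    {"x":-460.5,"y":-56.5,"z":75,"rz":59.6}
  ],
  "hand": 48
}}

```text
invalid input
```

```bash
python3 -c "
from h import *
rel(rackpose(.605,.256,.05))"
```

```text
t 3.15 shift [-460.5  -56.5  195.2] rot [ 0.   -0.   59.59] F [ 0.7 -0.3 -0.1] open 91.9 grip 0.0
```

Request:
{"fn": "arm_command", "kwargs": {
  "series": [
    {"x":-40,"y":-5,"z":6,"rx":0,"ry":0,"rz":5},
    {"x":-80,"y":-10,"z":13,"rx":0,"ry":0,"rz":10},
    {"x":-120,"y":-15,"z":20,"rx":0,"ry":0,"rz":15},
    {"x":-160,"y":-20,"z":26,"rx":0,"ry":0,"rz":21},
    {"x":-200,"y":-25,"z":33,"rx":0,"ry":0,"rz":26},
    {"x":-240,"y":-30,"z":39,"rx":0,"ry":0,"rz":31},
    {"x":-280,"y":-34,"z":46,"rx":0,"ry":0,"rz":36},
    {"x":-320,"y":-39,"z":52,"rx":0,"ry":0,"rz":41},
    {"x":-360,"y":-44,"z":59,"rx":0,"ry":0,"rz":47},
    {"x":-400,"y":-49,"z":65,"rx":0,"ry":0,"rz":52},
    {"x":-440,"y":-54,"z":72,"rx":0,"ry":0,"rz":57},
    {"x":-460.5,"y":-56.5,"z":75,"rx":0,"ry":0,"rz":59.6},
    {"x":-460.5,"y":-56.5,"z":75,"rx":0,"ry":0,"rz":59.6},
    {"x":-460.5,"y":-56.5,"z":75,"rx":0,"ry":0,"rz":59.6}
  ],
  "hand": 48,
  "squeeze": 40
}}

```text
time: 4.55
tool_pos: [0.6047, 0.2559, 0.2168]
tool_rot: [-3.14, -0.0, 1.708]
contact_force: [-0.3, 0.8, -0.1]
opening: 0.0479
grip_force: 0.0
```

```bash
python3 -c "
from h import *
rel(rackpose(.605,.256,.05))"
```

```text
t 4.55 shift [  0.    0.4 119.8] rot [-0.06 -0.02 -0.  ] F [-0.3  0.8 -0.1] open 47.9 grip 0.0
```

Request:
{"fn": "arm_command", "kwargs": {
  "series": [
    {"x":0,"y":0,"z":25,"rx":0,"ry":0,"rz":0},
    {"x":0,"y":0,"z":55,"rx":0,"ry":0,"rz":0},
    {"x":0,"y":0,"z":80,"rx":0,"ry":0,"rz":0},
    {"x":0,"y":0,"z":100,"rx":0,"ry":0,"rz":0},
    {"x":0,"y":0,"z":113,"rx":0,"ry":0,"rz":0},
    {"x":0,"y":0,"z":120,"rx":0,"ry":0,"rz":0},
    {"x":0,"y":0,"z":120,"rx":0,"ry":0,"rz":0},
    {"x":0,"y":0,"z":120,"rx":0,"ry":0,"rz":0}
  ],
  "hand": 44,
  "squeeze": 40
}}

```text
time: 5.35
tool_pos: [0.6054, 0.2564, 0.0983]
tool_rot: [3.14, -0.0, 1.708]
contact_force: [-1.0, 0.4, 0.9]
opening: 0.0442
grip_force: 0.0
```

Request:
{"fn": "arm_command", "kwargs": {
  "series": [
    {"x":0,"y":0,"z":0,"rx":0,"ry":0,"rz":0},
    {"x":0,"y":0,"z":0,"rx":0,"ry":0,"rz":0},
    {"x":0,"y":0,"z":0,"rx":0,"ry":0,"rz":0},
    {"x":0,"y":0,"z":0,"rx":0,"ry":0,"rz":0},
    {"x":0,"y":0,"z":0,"rx":0,"ry":0,"rz":0},
    {"x":0,"y":0,"z":0,"rx":0,"ry":0,"rz":0},
    {"x":0,"y":0,"z":0,"rx":0,"ry":0,"rz":0},
    {"x":0,"y":0,"z":0,"rx":0,"ry":0,"rz":0}
  ],
  "hand": 0,
  "squeeze": 30
}}

```text
time: 6.15
tool_pos: [0.6052, 0.2561, 0.0978]
tool_rot: [3.141, -0.0, 1.708]
contact_force: [-0.7, -0.8, 5.1]
opening: 0.025
grip_force: 30.0
```

```bash
python3 -c "
from h import *
rel(rackpose(.605,.256,.05))"
```

```text
t 6.15 shift [-0.  -0.3  0.8] rot [ 0.05 -0.01 -0.01] F [-0.7 -0.8  5.1] open 25.0 grip 30.0
```

Request:
{"fn": "arm_command", "kwargs": {
  "series": [
    {"x":0,"y":0,"z":-10,"rx":0,"ry":0,"rz":0},
    {"x":0,"y":0,"z":-30,"rx":0,"ry":0,"rz":0},
    {"x":0,"y":0,"z":-60,"rx":0,"ry":0,"rz":0},
    {"x":0,"y":0,"z":-95,"rx":0,"ry":0,"rz":0},
    {"x":0,"y":0,"z":-130,"rx":0,"ry":0,"rz":0},
    {"x":0,"y":0,"z":-150,"rx":0,"ry":0,"rz":0},
    {"x":0,"y":0,"z":-160,"rx":0,"ry":0,"rz":0},
    {"x":0,"y":0,"z":-160,"rx":0,"ry":0,"rz":0}
  ]
}}

```text
time: 6.95
tool_pos: [0.6052, 0.256, 0.2584]
tool_rot: [3.14, -0.0, 1.708]
contact_force: [0.3, 0.5, -1.0]
opening: 0.0252
grip_force: 30.0
```

Run:
```python
from h import *
rel(platpose(-.045,0,.142))
p=read_camera("side"); cv2.imwrite("pics/lift.png",p["pixels"][100:340,150:450])
m=best(p,"red_tube",[.605,.256,.21],25)
o=observe(); g=o["tool_pos"]-[0,0,.047]
if m is not None: print(g,fit([(p,m)],TUBE,lambda x:(R.from_euler("zx",[x[1],x[2]]),g+R.from_euler("z",x[1]).apply([0,x[0],0])),[0,RY,0],[.004,.03,.03]))
```

```text
t 6.95 shift [-466.3 -201.4   13.8] rot [-34.72  -3.52   4.09] F [ 0.3  0.5 -1. ] open 25.2 grip 30.0
[0.60448833 0.25582384 0.20875212] (array([-0.00076558,  0.09025708,  0.06406727]), np.float64(0.287834795435137))
```

View pics/lift.png

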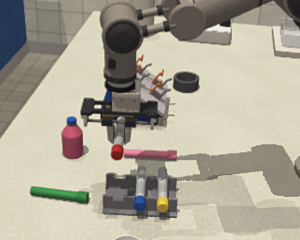

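Red is held (cap at (117,153) in the crop), and blue and yellow are still in the rack. Moving to above the lower clip.

Request:
{"fn": "arm_command", "kwargs": {
  "series": [
    {"x":-15,"y":-6,"z":0,"rx":-2,"ry":-0.2,"rz":0.2},
    {"x":-45,"y":-19,"z":0,"rx":-5,"ry":-0.5,"rz":0.6},
    {"x":-80,"y":-35,"z":0,"rx":-9,"ry":-0.9,"rz":1},
    {"x":-120,"y":-52,"z":0,"rx":-13,"ry":-1.3,"rz":1.5},
    {"x":-160,"y":-69,"z":0,"rx":-17,"ry":-1.7,"rz":2},
    {"x":-200,"y":-86,"z":0,"rx":-21,"ry":-2.1,"rz":2.5},
    {"x":-240,"y":-104,"z":0,"rx":-25,"ry":-2.5,"rz":2.9},
    {"x":-280,"y":-121,"z":2,"rx":-29,"ry":-2.9,"rz":3.4},
    {"x":-320,"y":-138,"z":4,"rx":-32,"ry":-3.2,"rz":3.8},
    {"x":-360,"y":-155,"z":6,"rx":-34,"ry":-3.4,"rz":4},
    {"x":-400,"y":-173,"z":8,"rx":-34.7,"ry":-3.5,"rz":4.1},
    {"x":-435,"y":-188,"z":11,"rx":-34.7,"ry":-3.5,"rz":4.1},
    {"x":-458,"y":-198,"z":13,"rx":-34.7,"ry":-3.5,"rz":4.1},
    {"x":-466.3,"y":-201.4,"z":13.8,"rx":-34.7,"ry":-3.5,"rz":4.1},
    {"x":-466.3,"y":-201.4,"z":13.8,"rx":-34.7,"ry":-3.5,"rz":4.1},
    {"x":-466.3,"y":-201.4,"z":13.8,"rx":-34.7,"ry":-3.5,"rz":4.1}
  ]
}}

```text
time: 8.65
tool_pos: [0.4689, -0.2322, 0.2426]
tool_rot: [2.535, 0.034, 1.623]
contact_force: [0.2, 0.3, -1.1]
opening: 0.0252
grip_force: 30.0
```

Run:
```python
from h import *
rel(platpose(-.045,0,.072))
p=read_camera("side"); cv2.imwrite("pics/ab.png",cv2.resize(p["pixels"][100:240,220:380],None,fx=4,fy=4,interpolation=cv2.INTER_CUBIC))
for n in("side","top"):
    p=read_camera(n)
    print(n,[[np.round(RP.inv().apply(np.array(d["point"])-tP)*1e3,1),round(d["confidence"],2)] for d in mark_of(p,"red_tube")])
```

```text
t 8.65 shift [-1.3  1.3 69. ] rot [-0.21 -0.1  -0.02] F [ 0.2  0.3 -1.1] open 25.2 grip 30.0
side [[array([-89.5, 275. , -45.3]), 0.64], [array([-45.1,  -1.4, 141.2]), 0.43], [array([48.3, -0.5, 32.4]), 0.25]]
top [[array([-90. , 281.1, -48.1]), 0.66], [array([ 102.6,  513.4, -172.7]), 0.65], [array([-46.5,   0.6, 139.8]), 0.5]]
```

View pics/ab.png

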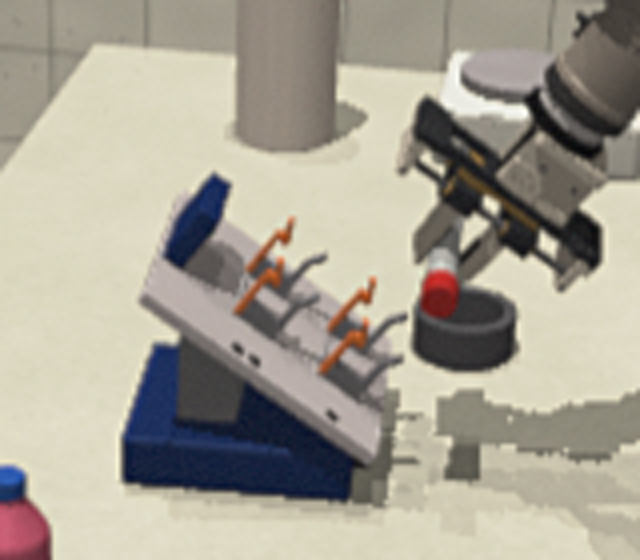

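The tube is held above the lower clip (cap at (440,290) in the zoom), aligned with the platform tilt. Descending to the mouth.

Request:
{"fn": "arm_command", "kwargs": {
  "series": [
    {"x":-0.5,"y":0.5,"z":12,"rx":-0.2,"ry":-0.1,"rz":0},
    {"x":-1,"y":1,"z":27,"rx":-0.2,"ry":-0.1,"rz":0},
    {"x":-1.3,"y":1.3,"z":42,"rx":-0.2,"ry":-0.1,"rz":0},
    {"x":-1.3,"y":1.3,"z":56,"rx":-0.2,"ry":-0.1,"rz":0},
    {"x":-1.3,"y":1.3,"z":66,"rx":-0.2,"ry":-0.1,"rz":0},
    {"x":-1.3,"y":1.3,"z":69,"rx":-0.2,"ry":-0.1,"rz":0},
    {"x":-1.3,"y":1.3,"z":69,"rx":-0.2,"ry":-0.1,"rz":0}
  ],
  "squeeze": 45
}}

```text
time: 9.6
tool_pos: [0.5098, -0.2344, 0.187]
tool_rot: [2.531, 0.037, 1.622]
contact_force: [0.3, 0.1, -0.4]
opening: 0.0245
grip_force: 45.0
```

Run:
```python
from h import *
rel(platpose(-.045,0,.032))
print(RP.inv().apply(observe()["contact_force"]))
```

```text
t 9.6 shift [ 1.1 -0.4 40.1] rot [0.03 0.06 0.  ] F [ 0.3  0.1 -0.4] open 24.5 grip 45.0
[-0.04315181  0.05442387 -0.51642113]
```

Request:
{"fn": "arm_command", "kwargs": {
  "series": [
    {"x":0.5,"y":-0.4,"z":6,"rx":0,"ry":0,"rz":0},
    {"x":0.5,"y":-0.4,"z":12,"rx":0,"ry":0,"rz":0},
    {"x":0.5,"y":-0.4,"z":18,"rx":0,"ry":0,"rz":0},
    {"x":0.5,"y":-0.4,"z":22,"rx":0,"ry":0,"rz":0},
    {"x":0.5,"y":-0.4,"z":22,"rx":0,"ry":0,"rz":0}
  ]
}}

```text
time: 10.1
tool_pos: [0.521, -0.234, 0.1679]
tool_rot: [2.533, 0.037, 1.621]
contact_force: [-3.5, -1.3, -4.9]
opening: 0.0246
grip_force: 45.0
```

Run:
```python
from h import *
rel(platpose(-.045,0,.032))
print(RP.inv().apply(observe()["contact_force"]))
```

```text
t 10.1 shift [ 0.7  1.4 17.9] rot [-0.08  0.08 -0.04] F [-3.5 -1.3 -4.9] open 24.6 grip 45.0
[-5.74519044 -0.94636455 -2.02652982]
```

Request:
{"fn": "arm_command", "kwargs": {
  "series": [
    {"x":0,"y":0,"z":4,"rx":0,"ry":0,"rz":0},
    {"x":0,"y":0,"z":8,"rx":0,"ry":0,"rz":0},
    {"x":0,"y":0,"z":12,"rx":0,"ry":0,"rz":0},
    {"x":0,"y":0,"z":16,"rx":0,"ry":0,"rz":0},
    {"x":0,"y":0,"z":18,"rx":0,"ry":0,"rz":0},
    {"x":0,"y":0,"z":18,"rx":0,"ry":0,"rz":0},
    {"x":0,"y":0,"z":18,"rx":0,"ry":0,"rz":0}
  ]
}}

```text
time: 10.8
tool_pos: [0.5323, -0.2343, 0.1548]
tool_rot: [2.53, 0.038, 1.622]
contact_force: [-5.7, -0.2, 1.4]
opening: 0.0248
grip_force: 45.0
```

Run:
```python
from h import *
rel(platpose(-.045,0,.032))
print(RP.inv().apply(observe()["contact_force"]))
p=read_camera("side"); cv2.imwrite("pics/in.png",cv2.resize(p["pixels"][130:230,240:350],None,fx=5,fy=5,interpolation=cv2.INTER_CUBIC))
```

```text
t 10.8 shift [ 1.  -0.3  0.8] rot [0.08 0.12 0.05] F [-5.7 -0.2  1.4] open 24.8 grip 45.0
[-3.85430234  0.05629481  4.41301632]
```

View pics/in.png

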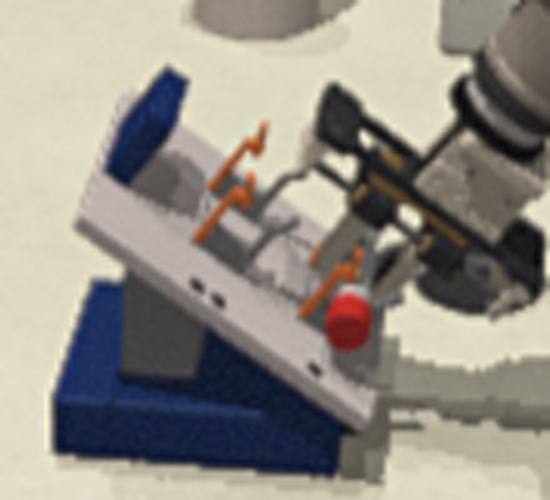

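The tube is between prong and jaw (cap at (348,320)), nearly home. I'll push a little further until the force rises against the floor.

Request:
{"fn": "arm_command", "kwargs": {
  "series": [
    {"x":0,"y":0,"z":1,"rx":0,"ry":0,"rz":0},
    {"x":0,"y":0,"z":2,"rx":0,"ry":0,"rz":0},
    {"x":0,"y":0,"z":2.5,"rx":0,"ry":0,"rz":0},
    {"x":0,"y":0,"z":2.5,"rx":0,"ry":0,"rz":0}
  ]
}}

```text
time: 11.25
tool_pos: [0.5328, -0.2344, 0.1543]
tool_rot: [2.529, 0.039, 1.622]
contact_force: [-25.0, 0.7, 19.9]
opening: 0.0253
grip_force: 45.0
```

Run:
```python
from h import *
rel(platpose(-.045,0,.032))
print(RP.inv().apply(observe()["contact_force"]))
```

```text
t 11.25 shift [ 1.1 -0.4  0. ] rot [0.14 0.18 0.08] F [-25.    0.7  19.9] open 25.3 grip 45.0
[-9.04195182  1.26034692 30.6663128 ]
```

Floor contact at the expected depth. Releasing and backing off.

Request:
{"fn": "arm_command", "kwargs": {
  "series": [
    {"x":0,"y":0,"z":-2,"rx":0,"ry":0,"rz":0},
    {"x":0,"y":0,"z":-2,"rx":0,"ry":0,"rz":0},
    {"x":0,"y":0,"z":-2,"rx":0,"ry":0,"rz":0},
    {"x":0,"y":0,"z":-2,"rx":0,"ry":0,"rz":0},
    {"x":0,"y":0,"z":-2,"rx":0,"ry":0,"rz":0},
    {"x":0,"y":0,"z":-12,"rx":0,"ry":0,"rz":0},
    {"x":0,"y":0,"z":-30,"rx":0,"ry":0,"rz":0},
    {"x":0,"y":0,"z":-55,"rx":0,"ry":0,"rz":0},
    {"x":0,"y":0,"z":-85,"rx":0,"ry":0,"rz":0},
    {"x":0,"y":0,"z":-115,"rx":0,"ry":0,"rz":0},
    {"x":0,"y":0,"z":-130,"rx":0,"ry":0,"rz":0},
    {"x":0,"y":0,"z":-130,"rx":0,"ry":0,"rz":0}
  ],
  "hand": 44
}}

```text
time: 12.45
tool_pos: [0.4585, -0.2346, 0.2612]
tool_rot: [2.528, 0.041, 1.62]
contact_force: [-0.4, -0.6, -0.1]
opening: 0.0439
grip_force: 0.0
```

Run:
```python
from h import *
rel(rackpose(.547,.248,.17))
p=read_camera("side"); cv2.imwrite("pics/s1.png",cv2.resize(p["pixels"][130:230,240:350],None,fx=5,fy=5,interpolation=cv2.INTER_CUBIC))
for n in("side","top"):
    p=read_camera(n)
    print(n,[[np.round(RP.inv().apply(np.array(d["point"])-tP)*1e3,1),round(d["confidence"],2)] for d in mark_of(p,"red_tube")])
    print([[np.round(d["point"],3),round(d["confidence"],2)] for d in mark_of(p,"blue_tube")])
```

```text
t 12.45 shift [479.   77.6  84.7] rot [35.03  3.82 -4.14] F [-0.4 -0.6 -0.1] open 43.9 grip 0.0
side [[array([  99. ,  513.6, -174.8]), 0.75], [array([-45.6,  -3.9,  34.2]), 0.7], [array([-89.7, 277.2, -45.7]), 0.61]]
[[array([0.545, 0.249, 0.052]), 0.86]]
top [[array([ 105.6,  510.8, -176.4]), 0.91], [array([-44.9,  -0.5,  32.3]), 0.79], [array([-91.9, 277.4, -44.9]), 0.6], [array([ 2.3,  0.9, -0.7]), 0.35]]
[[array([0.549, 0.25 , 0.051]), 0.79]]
```

View pics/s1.png

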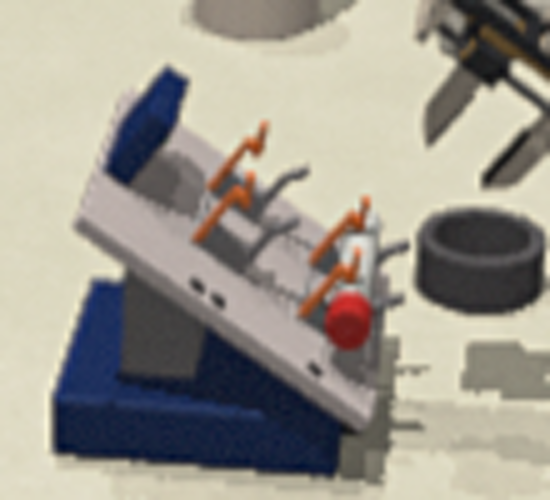

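Red is home (mark at platform (-45,-2,33)), and its jaw at (335,285) lies parallel to the empty upper one, so it is shut. Now blue.

Request:
{"fn": "arm_command", "kwargs": {
  "series": [
    {"x":20,"y":2,"z":0,"rx":0,"ry":0,"rz":0},
    {"x":60,"y":6,"z":0,"rx":2,"ry":0.2,"rz":-0.2},
    {"x":100,"y":10,"z":5,"rx":5,"ry":0.5,"rz":-0.6},
    {"x":140,"y":20,"z":12,"rx":9,"ry":1,"rz":-1.1},
    {"x":180,"y":27,"z":20,"rx":13,"ry":1.4,"rz":-1.5},
    {"x":220,"y":34,"z":28,"rx":17,"ry":1.9,"rz":-2},
    {"x":260,"y":41,"z":36,"rx":21,"ry":2.3,"rz":-2.5},
    {"x":300,"y":48,"z":44,"rx":25,"ry":2.7,"rz":-3},
    {"x":340,"y":55,"z":53,"rx":29,"ry":3.2,"rz":-3.4},
    {"x":380,"y":62,"z":63,"rx":32,"ry":3.5,"rz":-3.8},
    {"x":420,"y":68,"z":72,"rx":34,"ry":3.7,"rz":-4},
    {"x":455,"y":74,"z":80,"rx":35,"ry":3.8,"rz":-4.1},
    {"x":479,"y":77.6,"z":84.7,"rx":35,"ry":3.8,"rz":-4.1},
    {"x":479,"y":77.6,"z":84.7,"rx":35,"ry":3.8,"rz":-4.1},
    {"x":479,"y":77.6,"z":84.7,"rx":35,"ry":3.8,"rz":-4.1}
  ],
  "hand": 44
}}

```text
time: 14.3
tool_pos: [0.5465, 0.2491, 0.215]
tool_rot: [-3.138, -0.003, 1.71]
contact_force: [0.6, -0.1, 0.6]
opening: 0.0441
grip_force: 0.0
```

Run:
```python
from h import *
rel(rackpose(.547,.2485,.05))
```

```text
t 14.3 shift [ -1.    0.8 118. ] rot [-0.2  -0.17  0.11] F [ 0.6 -0.1  0.6] open 44.1 grip 0.0
```

Request:
{"fn": "arm_command", "kwargs": {
  "series": [
    {"x":-1,"y":0.8,"z":25,"rx":-0.2,"ry":-0.2,"rz":0.1},
    {"x":-1,"y":0.8,"z":55,"rx":-0.2,"ry":-0.2,"rz":0.1},
    {"x":-1,"y":0.8,"z":80,"rx":-0.2,"ry":-0.2,"rz":0.1},
    {"x":-1,"y":0.8,"z":100,"rx":-0.2,"ry":-0.2,"rz":0.1},
    {"x":-1,"y":0.8,"z":113,"rx":-0.2,"ry":-0.2,"rz":0.1},
    {"x":-1,"y":0.8,"z":118,"rx":-0.2,"ry":-0.2,"rz":0.1},
    {"x":-1,"y":0.8,"z":118,"rx":-0.2,"ry":-0.2,"rz":0.1},
    {"x":-1,"y":0.8,"z":118,"rx":-0.2,"ry":-0.2,"rz":0.1}
  ],
  "hand": 44
}}

```text
time: 15.1
tool_pos: [0.5482, 0.2482, 0.0991]
tool_rot: [3.138, -0.0, 1.706]
contact_force: [-0.8, 0.7, -0.2]
opening: 0.044
grip_force: 0.0
```

Request:
{"fn": "arm_command", "kwargs": {
  "series": [
    {"x":0,"y":0,"z":0,"rx":0,"ry":0,"rz":0},
    {"x":0,"y":0,"z":0,"rx":0,"ry":0,"rz":0},
    {"x":0,"y":0,"z":0,"rx":0,"ry":0,"rz":0},
    {"x":0,"y":0,"z":0,"rx":0,"ry":0,"rz":0},
    {"x":0,"y":0,"z":0,"rx":0,"ry":0,"rz":0},
    {"x":0,"y":0,"z":0,"rx":0,"ry":0,"rz":0},
    {"x":0,"y":0,"z":0,"rx":0,"ry":0,"rz":0},
    {"x":0,"y":0,"z":0,"rx":0,"ry":0,"rz":0}
  ],
  "hand": 0,
  "squeeze": 40
}}

```text
time: 15.9
tool_pos: [0.5473, 0.2483, 0.0985]
tool_rot: [3.14, -0.0, 1.706]
contact_force: [-4.0, -1.4, 5.8]
opening: 0.0253
grip_force: 40.0
```

Request:
{"fn": "arm_command", "kwargs": {
  "series": [
    {"x":0,"y":0,"z":-10,"rx":0,"ry":0,"rz":0},
    {"x":0,"y":0,"z":-30,"rx":0,"ry":0,"rz":0},
    {"x":0,"y":0,"z":-60,"rx":0,"ry":0,"rz":0},
    {"x":0,"y":0,"z":-100,"rx":0,"ry":0,"rz":0},
    {"x":0,"y":0,"z":-140,"rx":0,"ry":0,"rz":0},
    {"x":0,"y":0,"z":-180,"rx":0,"ry":0,"rz":0},
    {"x":0,"y":0,"z":-205,"rx":0,"ry":0,"rz":0},
    {"x":0,"y":0,"z":-220,"rx":0,"ry":0,"rz":0},
    {"x":0,"y":0,"z":-220,"rx":0,"ry":0,"rz":0}
  ]
}}

```text
time: 16.8
tool_pos: [0.548, 0.2484, 0.3212]
tool_rot: [3.134, -0.001, 1.706]
contact_force: [0.2, 0.3, -1.0]
opening: 0.0248
grip_force: 40.0
```

Run:
```python
from h import *
rel(platpose(.044,0,.142))
```

```text
t 16.8 shift [-471.   -70.4   25.2] rot [-34.39  -3.54   4.  ] F [ 0.2  0.3 -1. ] open 24.8 grip 40.0
```

Request:
{"fn": "arm_command", "kwargs": {
  "series": [
    {"x":-15,"y":-2,"z":0,"rx":-2,"ry":-0.2,"rz":0.2},
    {"x":-45,"y":-7,"z":0,"rx":-5,"ry":-0.5,"rz":0.6},
    {"x":-80,"y":-12,"z":0,"rx":-9,"ry":-0.9,"rz":1},
    {"x":-120,"y":-18,"z":0,"rx":-13,"ry":-1.3,"rz":1.5},
    {"x":-160,"y":-24,"z":0,"rx":-17,"ry":-1.7,"rz":2},
    {"x":-200,"y":-30,"z":0,"rx":-21,"ry":-2.1,"rz":2.5},
    {"x":-240,"y":-36,"z":2,"rx":-25,"ry":-2.5,"rz":2.9},
    {"x":-280,"y":-42,"z":5,"rx":-29,"ry":-2.9,"rz":3.4},
    {"x":-320,"y":-48,"z":9,"rx":-32,"ry":-3.2,"rz":3.8},
    {"x":-360,"y":-54,"z":13,"rx":-34,"ry":-3.4,"rz":4},
    {"x":-400,"y":-60,"z":17,"rx":-34.4,"ry":-3.5,"rz":4},
    {"x":-435,"y":-65,"z":21,"rx":-34.4,"ry":-3.5,"rz":4},
    {"x":-460,"y":-69,"z":24,"rx":-34.4,"ry":-3.5,"rz":4},
    {"x":-471,"y":-70.4,"z":25,"rx":-34.4,"ry":-3.5,"rz":4},
    {"x":-471,"y":-70.4,"z":25,"rx":-34.4,"ry":-3.5,"rz":4},
    {"x":-471,"y":-70.4,"z":25,"rx":-34.4,"ry":-3.5,"rz":4}
  ]
}}

```text
time: 18.4
tool_pos: [0.5409, -0.227, 0.2924]
tool_rot: [2.538, 0.036, 1.623]
contact_force: [-0.3, 0.3, -0.3]
opening: 0.0247
grip_force: 40.0
```

Run:
```python
from h import *
rel(platpose(.044,0,.072))
p=read_camera("side"); cv2.imwrite("pics/ab2.png",cv2.resize(p["pixels"][100:240,220:380],None,fx=4,fy=4,interpolation=cv2.INTER_CUBIC))
for n in("side","top"):
    p=read_camera(n)
    for q in("blue_tube","red_tube"):print(n,q,[[np.round(RP.inv().apply(np.array(d["point"])-tP)*1e3,1),round(d["confidence"],2)] for d in mark_of(p,q)])
```

```text
t 18.4 shift [-1.   2.8 68.5] rot [-0.39 -0.04  0.03] F [-0.3  0.3 -0.3] open 24.7 grip 40.0
side blue_tube [[array([ 41.8,   0.7, 140.5]), 0.57]]
side red_tube [[array([-91.6, 276.8, -44.5]), 0.96], [array([  98.5,  512. , -173.7]), 0.91], [array([-42.9,  -5.2,  32.4]), 0.61]]
top blue_tube [[array([ 41.7,   3.6, 138.6]), 0.55]]
top red_tube [[array([-86.2, 280.4, -48.7]), 0.92], [array([ 104. ,  511.6, -174.1]), 0.57], [array([-47.1,  -1.6,  34.3]), 0.55]]
```

View pics/ab2.png

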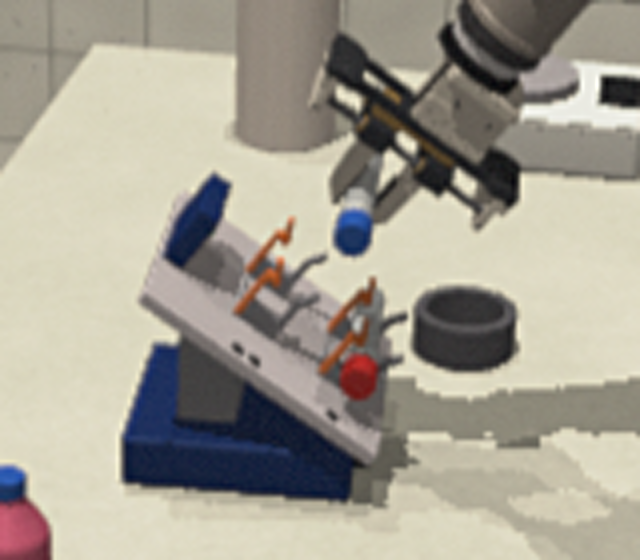

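Blue (cap at (352,230)) is above the upper clip, and red is still seated at (358,377). Descending.

Request:
{"fn": "arm_command", "kwargs": {
  "series": [
    {"x":-0.5,"y":1.5,"z":12,"rx":-0.3,"ry":0,"rz":0},
    {"x":-1,"y":2.5,"z":27,"rx":-0.4,"ry":0,"rz":0},
    {"x":-1,"y":2.8,"z":42,"rx":-0.4,"ry":0,"rz":0},
    {"x":-1,"y":2.8,"z":56,"rx":-0.4,"ry":0,"rz":0},
    {"x":-1,"y":2.8,"z":66,"rx":-0.4,"ry":0,"rz":0},
    {"x":-1,"y":2.8,"z":68.5,"rx":-0.4,"ry":0,"rz":0},
    {"x":-1,"y":2.8,"z":68.5,"rx":-0.4,"ry":0,"rz":0}
  ],
  "squeeze": 45
}}

```text
time: 19.45
tool_pos: [0.5826, -0.2287, 0.2375]
tool_rot: [2.531, 0.036, 1.623]
contact_force: [1.1, -0.1, -1.0]
opening: 0.0252
grip_force: 45.0
```

Run:
```python
from h import *
rel(platpose(.0445,0,.032))
print(RP.inv().apply(observe()["contact_force"]))
```

```text
t 19.45 shift [ 1.   0.3 39.7] rot [ 0.03 -0.02  0.04] F [ 1.1 -0.1 -1. ] open 25.2 grip 45.0
[ 0.28698848 -0.10586098 -1.41427756]
```

Request:
{"fn": "arm_command", "kwargs": {
  "series": [
    {"x":0.5,"y":0.3,"z":6,"rx":0,"ry":0,"rz":0},
    {"x":0.5,"y":0.3,"z":12,"rx":0,"ry":0,"rz":0},
    {"x":0.5,"y":0.3,"z":18,"rx":0,"ry":0,"rz":0},
    {"x":0.5,"y":0.3,"z":22,"rx":0,"ry":0,"rz":0},
    {"x":0.5,"y":0.3,"z":26,"rx":0,"ry":0,"rz":0},
    {"x":0.5,"y":0.3,"z":30,"rx":0,"ry":0,"rz":0},
    {"x":0.5,"y":0.3,"z":34,"rx":0,"ry":0,"rz":0},
    {"x":0.5,"y":0.3,"z":38,"rx":0,"ry":0,"rz":0},
    {"x":0.5,"y":0.3,"z":39.5,"rx":0,"ry":0,"rz":0},
    {"x":0.5,"y":0.3,"z":39.5,"rx":0,"ry":0,"rz":0}
  ]
}}

```text
time: 20.45
tool_pos: [0.6052, -0.2286, 0.2065]
tool_rot: [2.53, 0.038, 1.623]
contact_force: [-7.5, -1.5, 3.4]
opening: 0.0248
grip_force: 45.0
```

Run:
```python
from h import *
rel(platpose(.045,0,.032))
print(RP.inv().apply(observe()["contact_force"]))
```

```text
t 20.45 shift [1.  0.1 1.3] rot [0.09 0.06 0.1 ] F [-7.5 -1.5  3.4] open 24.8 grip 45.0
[-4.30017038 -1.20823528  7.1187123 ]
```

Request:
{"fn": "arm_command", "kwargs": {
  "series": [
    {"x":0,"y":0,"z":1,"rx":0,"ry":0,"rz":0},
    {"x":0,"y":0,"z":2,"rx":0,"ry":0,"rz":0},
    {"x":0,"y":0,"z":2.5,"rx":0,"ry":0,"rz":0},
    {"x":0,"y":0,"z":2.5,"rx":0,"ry":0,"rz":0}
  ]
}}

```text
time: 20.85
tool_pos: [0.6055, -0.2287, 0.2062]
tool_rot: [2.53, 0.039, 1.624]
contact_force: [-27.1, 0.1, 21.4]
opening: 0.0252
grip_force: 45.0
```

Run:
```python
from h import *
rel(platpose(.045,0,.032))
print(RP.inv().apply(observe()["contact_force"]))
```

```text
t 20.85 shift [1.  0.  0.9] rot [0.12 0.08 0.15] F [-27.1   0.1  21.4] open 25.2 grip 45.0
[-9.89822496  0.70979016 33.01951384]
```

Same floor signature as with red. Releasing and retreating.

Request:
{"fn": "arm_command", "kwargs": {
  "series": [
    {"x":0,"y":0,"z":-2,"rx":0,"ry":0,"rz":0},
    {"x":0,"y":0,"z":-2,"rx":0,"ry":0,"rz":0},
    {"x":0,"y":0,"z":-2,"rx":0,"ry":0,"rz":0},
    {"x":0,"y":0,"z":-2,"rx":0,"ry":0,"rz":0},
    {"x":0,"y":0,"z":-2,"rx":0,"ry":0,"rz":0},
    {"x":0,"y":0,"z":-12,"rx":0,"ry":0,"rz":0},
    {"x":0,"y":0,"z":-30,"rx":0,"ry":0,"rz":0},
    {"x":0,"y":0,"z":-55,"rx":0,"ry":0,"rz":0},
    {"x":0,"y":0,"z":-85,"rx":0,"ry":0,"rz":0},
    {"x":0,"y":0,"z":-115,"rx":0,"ry":0,"rz":0},
    {"x":0,"y":0,"z":-140,"rx":0,"ry":0,"rz":0},
    {"x":0,"y":0,"z":-150,"rx":0,"ry":0,"rz":0},
    {"x":0,"y":0,"z":-150,"rx":0,"ry":0,"rz":0}
  ],
  "hand": 44
}}

```text
time: 22.15
tool_pos: [0.5204, -0.2286, 0.3284]
tool_rot: [2.528, 0.039, 1.622]
contact_force: [-0.5, 0.0, -0.3]
opening: 0.044
grip_force: 0.0
```

Run:
```python
from h import *
p=read_camera("side"); cv2.imwrite("pics/s2.png",cv2.resize(p["pixels"][130:330,200:360],None,fx=3,fy=3,interpolation=cv2.INTER_CUBIC))
for n in("side","top"):
    p=read_camera(n)
    for q in("blue_tube","red_tube"):print(n,q,[[np.round(RP.inv().apply(np.array(d["point"])-tP)*1e3,1),round(d["confidence"],2)] for d in mark_of(p,q)])
    for q in("yellow_tube","bottle","beaker","tape"):print(n,q,[[np.round(d["point"],3),round(d["confidence"],2)] for d in mark_of(p,q)])
```

```text
side blue_tube [[array([44.1, -1.2, 34.8]), 0.61], [array([  98. ,  291.1, -193.6]), 0.43]]
side red_tube [[array([-92.2, 276.7, -44.7]), 0.89], [array([-46.2,   1.6,  31.3]), 0.71], [array([  96.7,  290.1, -191.9]), 0.65], [array([-43.9,  -2.3,  36.5]), 0.59]]
side yellow_tube [[array([0.486, 0.237, 0.047]), 0.78]]
side bottle [[array([0.792, 0.068, 0.001]), 0.66]]
side beaker [[array([ 0.529,  0.518, -0.003]), 0.55]]
side tape [[array([ 0.491, -0.448, -0.002]), 0.58]]
top blue_tube [[array([44.3,  2.1, 31.2]), 0.56], [array([-83.2, 759.9, -44. ]), 0.18]]
top red_tube [[array([-89., 278., -48.]), 0.89], [array([ 106.6,  512.1, -172.3]), 0.68], [array([-44.4,  -1.5,  33.1]), 0.62]]
top yellow_tube [[array([0.485, 0.239, 0.05 ]), 0.68]]
top bottle [[array([ 0.79 ,  0.074, -0.002]), 0.89]]
top beaker [[array([0.533, 0.522, 0.002]), 0.72], [array([0.546, 0.251, 0.002]), 0.63]]
top tape [[array([ 0.487, -0.451, -0.   ]), 0.69]]
```

View pics/s2.png

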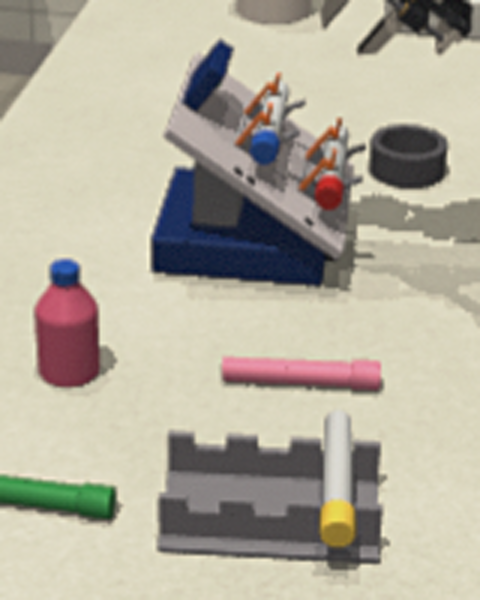

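Both tubes are clipped: blue cap at (265,146), red at (329,190), with both jaws closed over them. Yellow (338,522) is still in the rack, the bystanders haven't moved, and the arm is clear.

```bash
python3 -c "
from cell import *
print(hand_in())"
```

```text
the job is handed in; nothing more can be done
None
```

I pressed the red tube home in the lower clip, then the blue one in the upper clip. In the last camera views both jaws look shut over them, yellow is still in the rack and the bystanders haven't moved. I handed the job in at about 22 s; no verdict came back.

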